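# Load a dropper bottle in a turntable rack and hold it at the reader

## Task

Pick up the loose dropper bottle with the round red sticker and stand it in the one empty cup of the turntable rack, with its sticker and picture label facing straight outward like the labels of the other bottles, and let go of it. Then take the black grip bar on the rack's centre post, turn the rack until that bottle stands squarely in front of the label reader, and finish still gripping the bar so that the turntable stays still for the reading. Keep the bottle upright and leave the other things on the table where they are.

Things in the scene. Friction and masses are not known exactly. Their poses are not given: they have to be found in the camera images.
- bottle: loose amber dropper bottle, 33 mm diameter, 102 mm tall, 0.06 to 0.1 kg, standing. Origin: centre of its underside, z up. The middle of its picture label and a 10 mm round red sticker (47 mm up) are on its own -x side. Round: grip it at any yaw by the hard black cap, 24 mm diameter, 62 to 77 mm up; above it a 12 mm wide black bulb up to 102 mm; the glass below tapers in from 50 to 62 mm
- label (a point): middle of the loose bottle's picture label, on the glass 30 mm above the underside (bottle frame -16.5, 0, 30 mm)
- pocket (a point): centre of the floor of the turntable's one empty cup, 22 mm above the table, 80 mm from the turntable's axis; turns with the turntable, its own -x points straight outward from the axis. The cup is a blue ring, inner diameter 38 mm, outer 45 mm, 16 mm high above its floor
- grip_bar: black bar on top of the rack's centre post, the turning grip: 70 mm long (own y), 16 mm thick (own x: grip across it from above), 24 mm high. Origin: its centre, on the turntable's axis, 142 mm above the table (underside at 130 mm; the racked bottles reach 124 mm). Turns with the turntable; its own -x points to the empty cup
- turntable (a joint): turntable angle about its vertical axis, rad, growing anticlockwise seen from above; no stop within a full turn either way of its start. At 0 or 2 pi the empty cup is exactly in front of the reader. Starts between 0.75 and 5.5. Turns lightly (0.03 N m friction) and stays where it is left
- rack_base: fixed black foot of the rack, 208 mm across. Origin: on the turntable's axis at table height; own -x points to the reader. On it a white disc, 226 mm across, top 22 mm up, with six cups evenly on an 80 mm radius; five hold bottles like the loose one, fixed, labels outward. Label reader: grey box 46 mm wide with red lamps, 146 to 189 mm from the axis, top 95 mm up
- read_point (a point): fixed point in front of the reader: 80 mm from the turntable's axis towards the reader, 22 mm above the table. The empty cup's floor centre is there when the joint is at 0
- paper_carton: open cardboard box that stands fixed at the back of the table, its walls up to 295 mm high. In its own frame (z up) its walls run from x -122 to 178 and y -75 to 206 mm; the corner at -122, 206 comes nearest to the loose bottle (about 90 mm at least): keep the hand clear of it
- label_roll: bystander, not to be moved: cream roll of round red labels lying flat, 81x120x42 mm, origin at its underside
- marker_red: bystander, not to be moved: red and white felt marker lying down, 18x133x20 mm, origin at its underside
- vial_1: bystander, not to be moved: green-capped glass vial standing, 21x21x55 mm, origin at its underside
- vial_2: bystander, not to be moved: green-capped glass vial standing, 21x21x55 mm, origin at its underside
- vial_3: bystander, not to be moved: green-capped glass vial standing, 21x21x55 mm, origin at its underside
- small_box: bystander, not to be moved: small white and blue medicine box, 46x75x33 mm, origin at its underside
Things that resemble listed ones, but are neither listed nor needed, are in the scene too. Leave any purple or yellow look-alike of the bottle alone.

How it is judged:
By the outcome, as a careful person would: the job done as asked, in the order asked, and still so for the second after the job is handed in, while the arm keeps its last pose, push and grip.
It also fails if it takes over 72 s, if anything falls off the work surface, if the arm or the gripper's body presses on something with over 40 N, if the wrist force passes 120 N, or if a joint passes its speed limit or range.

## Robot

A 6-joint arm with a two-finger parallel gripper is mounted at the origin on a cart in front of the work surface, level with it; the furniture and walls round the work are solid. World frame = base frame: x ahead of the robot, y to its left, z up, the work surface at z = 0. Lengths are in m, angles in rad, forces in N, time in s.
With the tool pointing down it reaches from about 0.4 to 0.925 m from the base axis. Payload 12.5 kg.
Tool frame: the origin (TCP) lies at the very end of the fingers, on their centre line; the grasp point (between the pads) lies 19 mm behind it; z points along the fingers, y is the line along which they close (so a half turn about z gives the same grasp; the last joint's range is limited). The gripper opens to 95 mm and grips with 3 to 60 N. Pads are 20 mm wide; open, the fingers measure 119 mm over their backs; the gripper's body (75 mm by 180 mm) begins 59 mm behind the grasp point.
Start: joints at [-1.403, 0.491, 1.559, -0, 1.092, -0.106], TCP at [0.169, -0.602, 0.215] pointing down, gripper open.
Joint ranges: [-3.1, 3.1], [-0.84, 2.19], [0.05, 2.79], [-1.13, 4.28], [0.06, 2.93], [-2.69, 2.69]. Speed limits (rad/s): [2.22, 2.22, 2.79, 3.14, 3.14, 3.14].

## Interface

Orientations are given as a 3x3 rotation matrix whose columns are the frame's x, y, z axes.
In Python, from bench import manip, snapshot gives the robot as it stands.
- The arm moves only by the tool drive_tool, never from a script. Its arguments are lists of equal length, an entry for each row: "linear": the shift along the tool's x, y, z in m, a list of three; "turn": the turn, a rotation vector about the tool's x, y, z in degrees, a list of three. In form: {"linear": [[dx, dy, dz], ...], "turn": [[ax, ay, az], ...]}. A call has 1 to 20 rows; each row shifts and turns the commanded pose from where the row before left it, along the tool's axes as they then stand; what a row does not reach is not made up. A row lasts 1/12 s, in which the tool goes at most 41.7 mm and 7.16 degrees, less where a joint would pass 70% of its speed; a pose out of reach is approached as far as the arm can. A call is refused whole if a number of a shift passes 0.0417 or a number of a turn 7.16, either way. A call with a gripper value outside its range is refused whole. "gripper" is the finger opening in m, from 0 to 0.0951, set as the call begins (left out, the last holds). The fingers move at their own pace and stop on an object; "squeeze" is the grip in N (left out, the last holds). Time passes only in rows, so rows that do not move let the fingers close. It gives the time, the measured TCP pose, the force, the opening and the grip force at its end, in the units of the state.
- manip.sense(): the state, without advancing time (a new reading comes with each control period).
- snapshot(name): name is "scene" or "top" or "wrist"; returns a dict with "img" (384x512x3 uint8, blue, green, red), "mtx" (3x3 intrinsics, pixels), "rvec" (rotation vector, rad) and "tvec" (3), from world to camera coordinates, as OpenCV has them. Camera axes: x right, y down, z forward; pixel columns grow to the right and rows downward; lengths in m; the calibration is good to about 2 mm. A picture is of the moment at which its call begins. There is no depth.
- manip.job_done(): hands the job in; it is judged then, once.
The state is a dict: "t": time; "joints": joint angles; "qvel": joint speeds; "joint_efforts": joint torques, N m; "position": TCP position; "orientation": TCP orientation; "contact_force": force on the tool from outside, world axes, zero at the start; "ft_torque": the same for the moment, N m; "grip_width": finger opening in m; "gripper_force": force on a finger pad.
Only numpy, scipy, OpenCV 4.12 (cv2) and the standard library are available. Lean on these libraries where they do the work, as an engineer would, in place of code of your own. Each camera call takes 0.05 s, during which the arm holds its last target. There are 200 camera calls.

## Working session

There is one attempt and no reset: what is moved stays moved. The work goes in short steps, Python scripts to look and compute and a tool call to move; the robot and the scene stay as the last step left them, time stands still between calls to the robot, and variables do not carry over. Pictures are saved under pics/ and viewed, at most 10 in all, crops included, and the job is handed in when it is done.

Besides the shell and the picture viewer there is one more tool, called after "Emit:" as name(argument=value, ...) on one line, values as JSON. drive_tool: Moves the arm, as the interface text tells. Its arguments: {"type":"object","properties":{"linear":{"type":"array"},"turn":{"type":"array"},"gripper":{"type":"number"},"squeeze":{"type":"number"}},"required":["linear","turn"]}

```bash
mkdir -p pics; cat > h.py <<'E'
import numpy as np, cv2
from bench import manip, snapshot
def grab(n,f):
    s=snapshot(n); cv2.imwrite('pics/%s.png'%f,s['img']); np.savez('pics/%s.npz'%f,**s); return s
def load(f): return dict(np.load('pics/%s.npz'%f))
def ray(s,u,v):
    R=cv2.Rodrigues(np.array(s['rvec'],float))[0]; t=np.array(s['tvec'],float).ravel()
    K=np.array(s['mtx'],float)
    d=R.T@np.linalg.inv(K)@np.array([u,v,1.]); return -R.T@t,d/np.linalg.norm(d)
def plane(s,u,v,z):
    c,d=ray(s,u,v); return c+d*(z-c[2])/d[2]
def proj(s,p):
    return cv2.projectPoints(np.array([p],float).reshape(-1,1,3),np.array(s['rvec'],float),np.array(s['tvec'],float),np.array(s['mtx'],float),None)[0].reshape(-1,2)
def two(s1,p1,s2,p2):
    c1,d1=ray(s1,*p1);c2,d2=ray(s2,*p2)
    A=np.stack([d1,-d2],1);k=np.linalg.lstsq(A,c2-c1,rcond=None)[0]
    a=c1+k[0]*d1;b=c2+k[1]*d2;return (a+b)/2,np.linalg.norm(a-b)
E
python3 - <<'E'
from h import *
a=grab('scene','s0');b=grab('top','t0')
for n,s in(('s',a),('t',b)):
    print(n,ray(s,256,192))
cv2.imwrite('pics/both.png',cv2.resize(np.vstack([a['img'],b['img']]),None,fx=.78,fy=.78))
cv2.imwrite('pics/t0b.png',cv2.resize(b['img'],(800,600)));cv2.imwrite('pics/s0b.png',cv2.resize(a['img'],(800,600)))
E
```

```text
s (array([-0.28438027,  0.60572121,  0.72081813]), array([ 0.65469326, -0.57672038, -0.48864132]))
t (array([ 0.45758143, -0.09745686,  1.15733634]), array([ 0.09455914, -0.0127905 , -0.99543708]))
```

View pics/t0b.png

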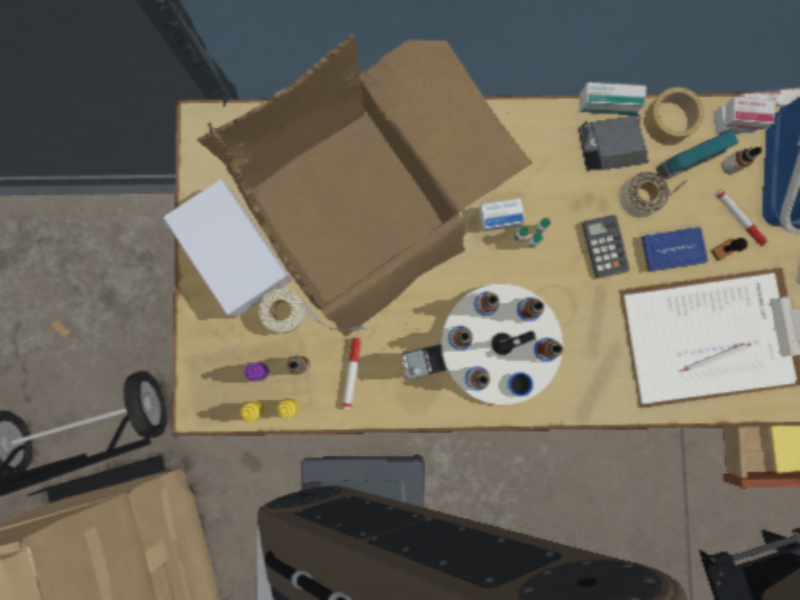

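View pics/s0b.png

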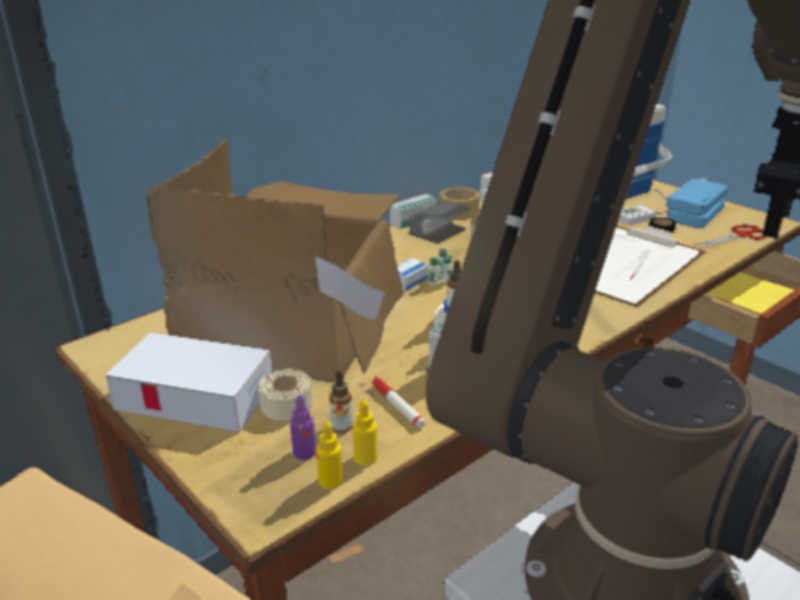

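The top view (800×600) shows these candidates for the bottle:
- loose amber bottle at (298,366), which is (340,400) in the scene view
- purple look-alike at (256,372)
- yellow look-alikes at (251,410) and (288,408)
- five racked amber bottles around (502,345)
- amber bottles lying at the far right, (742,158) and (735,246)

I choose the amber one at (298,366). The empty cup is at (520,384), the reader at (420,362) and the bar at (512,344).

```bash
python3 - <<'E'
from h import *
a=load('s0');b=load('t0')
k=512/800
f=lambda s,u,v,z:plane(s,u*k,v*k,z).round(4)
print('bulb',f(b,298,362,.102),'bottle scene base',f(a,341,428,0),'bulb scene',f(a,339,376,.102))
# disc: white blob near
im=b['img'];hsv=cv2.cvtColor(im,cv2.COLOR_BGR2HSV)
m=((hsv[...,2]>150)&(hsv[...,1]<50)).astype(np.uint8);m[:, :275]=0;m[:,370:]=0;m[:178]=0;m[262:]=0
c=max(cv2.findContours(m,0,2)[0],key=cv2.contourArea)
h=cv2.convexHull(c);e=cv2.fitEllipse(h);print('disc',e,plane(b,*e[0],.022).round(4))
m=((hsv[...,0]>95)&(hsv[...,0]<130)&(hsv[...,1]>140)).astype(np.uint8);m[:, :320]=0;m[:,350:]=0;m[:230]=0;m[262:]=0
c=cv2.findNonZero(m);print('cup',len(c),cv2.minEnclosingCircle(c),plane(b,*cv2.minEnclosingCircle(c)[0],.038).round(4))
print('bar',f(b,502,345,.154),f(b,534,337,.154),'reader',f(b,416,363,.095))
for n,p in(('roll',(282,311)),('mark1',(355,342)),('mark2',(348,405)),('purple',(256,371)),('carton corner',(345,330)),('y1',(288,408))):print(n,f(b,*p,.03))
s=a['img'][225:290,195:265];t=b['img'][180:270,250:370]
t2=b['img'][215:255,170:210]
big=np.zeros((600,800,3),np.uint8)
big[:325,:350]=cv2.resize(s,None,fx=5,fy=5,interpolation=2);big[:360,360:760]=cv2.resize(t,(400,360)) if 0 else cv2.resize(t,(400,360),interpolation=2)
big[365:585,:220]=cv2.resize(t2,(220,220),interpolation=2)
cv2.imwrite('pics/crop1.png',big)
E
```

```text
bulb [0.4539 0.0654 0.102 ] bottle scene base [0.449  0.0793 0.    ] bulb scene [0.4388 0.0848 0.102 ]
disc ((321.2807312011719, 219.8198699951172), (76.78870391845703, 78.24757385253906), 137.9483642578125) [ 0.4817 -0.2996  0.022 ]
cup 56 ((332.5, 245.5), 7.382511615753174) [ 0.4082 -0.3263  0.038 ]
bar [ 0.4764 -0.276   0.154 ] [ 0.4887 -0.3289  0.154 ] reader [ 0.4489 -0.1369  0.095 ]
roll [0.5476 0.1058 0.03  ]
mark1 [ 0.4885 -0.0281  0.03  ]
mark2 [ 0.3743 -0.0142  0.03  ]
purple [0.4385 0.1531 0.03  ]
carton corner [ 0.5108 -0.0099  0.03  ]
y1 [0.3707 0.0948 0.03  ]
```

View pics/crop1.png

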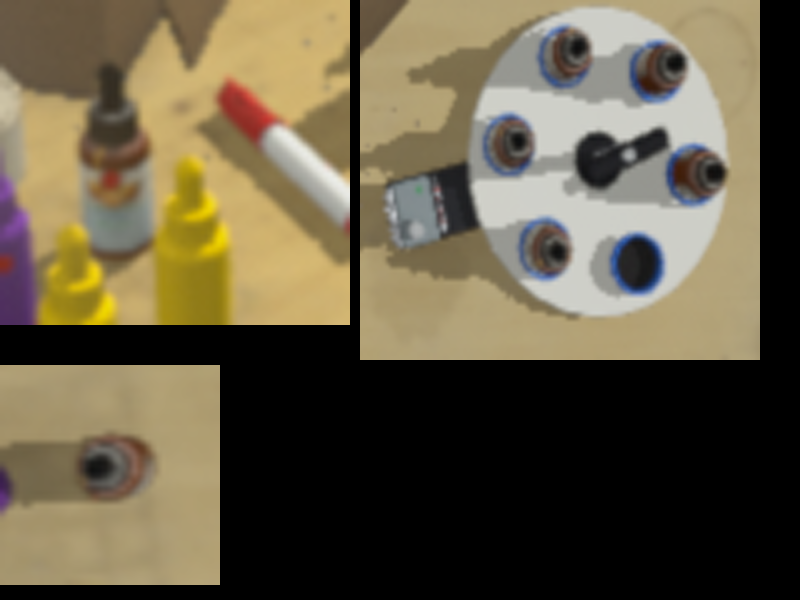

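The crop shows amber glass, a black cap and a red sticker at about (110,180), a little left of the bottle's middle. That confirms the choice. The bar is centred on the post top and the empty cup is at crop (637,265).

```bash
python3 - <<'E'
from h import *
a=load('s0');b=load('t0')
print('bulb2',two(a,(217,239.5),b,(187.8,233.5)), plane(b,187.8,233.5,.102), plane(a,217,239.5,.100))
print('base front',plane(a,218.6,275,0),'barc',plane(b,329.2,217.5,.154))
print('proj bottle edge checks',proj(a,[.447,.08,.047]))
s=manip.sense();print(s['joints'],s['position']);print(np.round(s['orientation'],3))
E
```

```text
bulb2 (array([0.44980364, 0.0752336 , 0.09479684]), np.float64(0.002271989703038624)) [0.44913044 0.07318884 0.102     ] [0.44458217 0.08038255 0.1       ]
base front [0.44534627 0.0811013  0.        ] barc [ 0.48452344 -0.29652279  0.154     ]
proj bottle edge checks [[217.58954763 258.17041058]]
[-1.40260116e+00  4.91510176e-01  1.55938197e+00 -2.66619083e-06
  1.09169744e+00 -1.05598136e-01] [ 0.16897777 -0.60150491  0.21411567]
[[ 0.963  0.27  -0.   ]
 [ 0.27  -0.963  0.001]
 [ 0.    -0.001 -1.   ]]
```

Emit:
drive_tool(linear=[[0.028,-0.029,0],[0.028,-0.029,0],[0.028,-0.029,0],[0.028,-0.029,0],[0.028,-0.029,0],[0.028,-0.029,0],[0.028,-0.029,0],[0.028,-0.029,0],[0.028,-0.029,0],[0.028,-0.029,0],[0.018,-0.036,0],[0.018,-0.036,0],[0.018,-0.036,0],[0.018,-0.036,0],[0.018,-0.036,0],[0.018,-0.036,0],[0.018,-0.036,0],[0.018,-0.036,0]], turn=[[0,0,0],[0,0,0],[0,0,0],[0,0,0],[0,0,0],[0,0,0],[0,0,0],[0,0,0],[0,0,0],[0,0,0],[0,0,0],[0,0,0],[0,0,0],[0,0,0],[0,0,0],[0,0,0],[0,0,0],[0,0,0]], gripper=0.06)

```text
t: 1.6
position: [0.4207, 0.0715, 0.2147]
orientation: [[0.963, 0.27, 0.0], [0.27, -0.963, -0.0], [0.0, 0.0, -1.0]]
contact_force: [0.7, -1.4, -0.0]
grip_width: 0.0597
gripper_force: 0.0
```

Emit:
drive_tool(linear=[[0,0,0],[0,0,0],[0,0,0],[0,0,0],[0,0,0],[0,0,0],[0,0,0],[0,0,0],[0,0,0],[0,0,0],[0,0,0],[0,0,0],[0,0,0],[0,0,0],[0,0,0],[0,0,0]], turn=[[0,0,-6.9],[0,0,-6.9],[0,0,-6.9],[0,0,-6.9],[0,0,-6.9],[0,0,-6.9],[0,0,-6.9],[0,0,-6.9],[0,0,-6.9],[0,0,-6.9],[0,0,-6.9],[0,0,-6.9],[0,0,-6.9],[0,0,-6.9],[0,0,0],[0,0,0]])

```text
t: 2.93
position: [0.4209, 0.0694, 0.2145]
orientation: [[-0.376, 0.927, -0.0], [0.927, 0.376, -0.0], [0.0, -0.0, -1.0]]
contact_force: [0.2, 0.3, -0.5]
grip_width: 0.0599
gripper_force: 0.0
```

```bash
python3 - <<'E'
from h import *
w=grab('wrist','w1');a=grab('scene','s1')
s=manip.sense();print(s['t'],s['joints'].round(3) if hasattr(s['joints'],'round') else s['joints'],s['position']);print(np.round(s['orientation'],3))
for p in([.449,.075,.102],[.449,.075,0]):print(proj(w,p),proj(a,p))
print(ray(w,256,192))
big=np.zeros((600,800,3),np.uint8);big[:384,:512]=w['img'];big[:400,520:800]=cv2.resize(a['img'][220:300,190:246],(280,400),interpolation=2)
cv2.imwrite('pics/c2.png',big)
E
```

```text
3.0333 [ 0.008  0.209  2.016 -0.     0.917 -0.377] [0.42090249 0.06938471 0.2145504 ]
[[-0.376  0.927 -0.   ]
 [ 0.927  0.376 -0.   ]
 [-0.    -0.    -1.   ]]
[[287.29480991 187.90532051]] [[217.65783336 236.99113006]]
[[279.33039682 162.1480369 ]] [[219.70563637 273.14561821]]
(array([0.3910937 , 0.14404484, 0.38375274]), array([ 0.1157174 , -0.27970695, -0.95308631]))
```

View pics/c2.png

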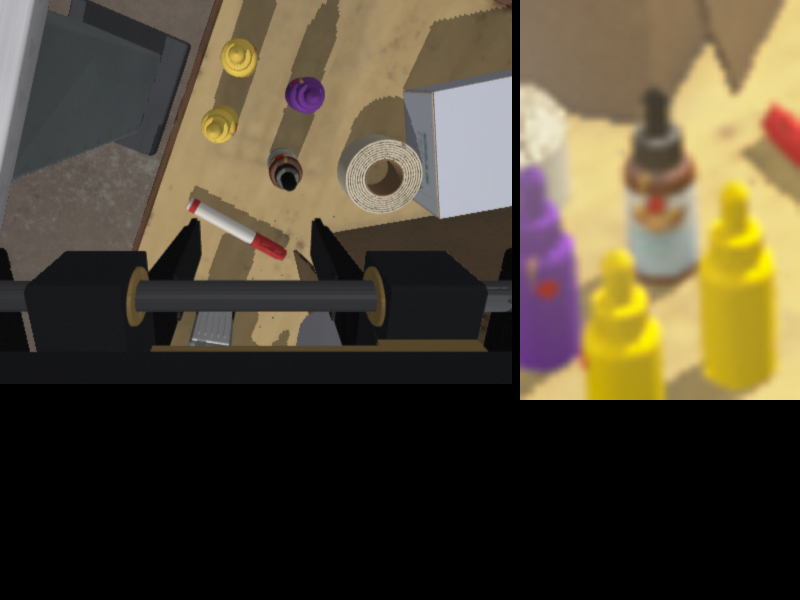

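The wrist picture shows the amber bottle with its bulb at about (290,184), well clear of the marker and the roll. The scene crop shows the red sticker at (655,203), slightly left of the bottle's middle.

```bash
python3 - <<'E'
from h import *
w=load('w1');a=load('s1');b=load('t0')
def blob(s,x0,x1,y0,y1,f):
    hsv=cv2.cvtColor(s['img'],cv2.COLOR_BGR2HSV).astype(int)[y0:y1,x0:x1]
    m=f(hsv);ys,xs=np.nonzero(m);return (xs.mean()+x0,ys.mean()+y0,len(xs),xs.min()+x0,xs.max()+x0,ys.min()+y0,ys.max()+y0)
bw=blob(w,270,305,145,195,lambda h:h[...,2]<40);print('bulb w',bw)
bt=blob(b,180,200,225,242,lambda h:h[...,2]<55);print('bulb t',bt)
print(plane(w,289.5,183.5,.10),plane(b,*bt[:2],.10))
rs=blob(a,205,232,250,272,lambda h:((h[...,0]<7)|(h[...,0]>173))&(h[...,1]>150)&(h[...,2]>130));print('stick',rs)
C=two(w,bw[:2],b,bt[:2]);print(C)
for C in([.449,.075],[.447,.077],[.4505,.072]):
    c,d=ray(a,*rs[:2]);o=c[:2]-C;d2=d[:2]
    A=d2@d2;B=o@d2;D=B*B-A*(o@o-.0165**2);k=(-B-np.sqrt(D))/A;p=c+k*d
    q=p[:2]-C;print(C,p,np.degrees(np.arctan2(q[1],q[0])))
E
```

```text
bulb w (np.float64(286.89864864864865), np.float64(176.86486486486487), 296, np.int64(275), np.int64(296), np.int64(164), np.int64(189))
bulb t (np.float64(187.11764705882354), np.float64(233.41176470588235), 17, np.int64(185), np.int64(189), np.int64(232), np.int64(235))
[0.44958126 0.07889589 0.1       ] [0.44937885 0.07533822 0.1       ]
stick (np.float64(216.5), np.float64(260.5), 4, np.int64(216), np.int64(217), np.int64(260), np.int64(261))
(array([0.44921693, 0.07888505, 0.0783176 ]), np.float64(1.4250745224633048e-05))
[0.449, 0.075] [0.43970661 0.08863389 0.04890792] 124.27987854113088
[0.447, 0.077] [0.43730336 0.0903501  0.051138  ] 125.99219842371896
[0.4505, 0.072] [0.44266509 0.08652116 0.04616262] 118.34912457404563
```

Emit:
drive_tool(linear=[[-0.0018,0.0145,0],[-0.0018,0.0145,0],[0,0,0.02],[0,0,0.02],[0,0,0.02],[0,0,0],[0,0,0]], turn=[[0,0,0],[0,0,0],[0,0,0],[0,0,0],[0,0,0],[0,0,0],[0,0,0]])

```text
t: 3.62
position: [0.4489, 0.077, 0.1544]
orientation: [[-0.378, 0.926, -0.002], [0.926, 0.378, -0.0], [0.001, -0.002, -1.0]]
contact_force: [-0.5, 1.0, 1.5]
grip_width: 0.0599
gripper_force: 0.0
```

```bash
python3 - <<'E'
from h import *
w=grab('wrist','w2');a=grab('scene','s2')
print(manip.sense()['position'])
print(proj(w,[.449,.077,.1]), proj(w,[.449,.077,.077]))
big=np.zeros((400,760,3),np.uint8);big[:,:400]=cv2.resize(w['img'][120:260,190:330],(400,400),interpolation=2);big[:,410:760]=cv2.resize(a['img'][200:280,185:255],(350,400),interpolation=2)
cv2.imwrite('pics/c3.png',big)
E
```

```text
[0.44963028 0.07705291 0.15554601]
[[254.81762784 204.91547226]] [[254.90987418 194.69821996]]
```

View pics/c3.png

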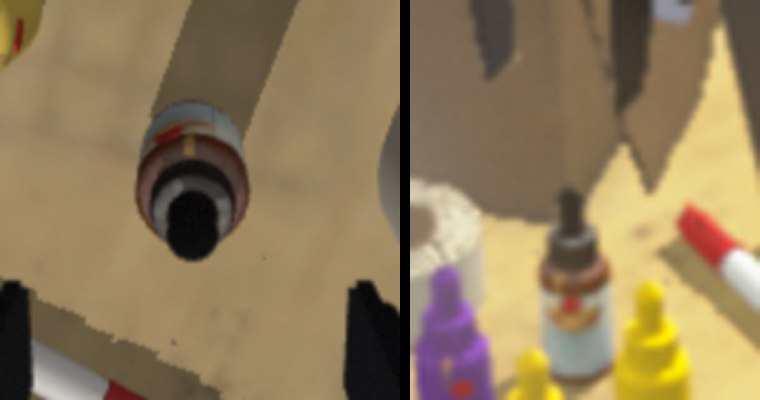

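The wrist crop shows the bulb at (191,228), the cap, and the sticker at about (170,132), on the side towards tool +x and slightly left. The bottle stands between the open fingers.

```bash
python3 - <<'E'
from h import *
w=load('w2')
C=plane(w,256.9,200,.100);print(C)
hsv=cv2.cvtColor(w['img'],cv2.COLOR_BGR2HSV).astype(int)
m=((hsv[...,0]<7)|(hsv[...,0]>173))&(hsv[...,1]>140)&(hsv[...,2]>120);m[:155]=0;m[175:]=0;m[:,:237]=0;m[:,275:]=0
ys,xs=np.nonzero(m);print(len(xs),xs.mean(),ys.mean(),xs.min(),xs.max())
p=plane(w,xs.mean(),ys.mean(),.047);q=p-C;print(p,np.hypot(*q[:2]),np.degrees(np.arctan2(q[1],q[0])))
s=manip.sense();d=np.r_[C[:2],0]-np.r_[s['position'][:2],0];print(np.array(s['orientation']).T@d)
E
```

```text
[0.44897001 0.08089998 0.1       ]<stdin>:6: RuntimeWarning: Mean of empty slice.
  ret = ret.dtype.type(ret / rcount)
Traceback (most recent call last):
ValueError: zero-size array to reduction operation minimum which has no identity
```

Emit:
drive_tool(linear=[[0.0035,0.001,0],[0,0,0.02],[0,0,0.02],[0,0,0.02],[0,0,0.02],[0,0,0.0165],[0,0,0],[0,0,0],[0,0,0]], turn=[[0,0,0],[0,0,0],[0,0,0],[0,0,0],[0,0,0],[0,0,0],[0,0,0],[0,0,0],[0,0,0]])

```text
t: 4.47
position: [0.4494, 0.0808, 0.0592]
orientation: [[-0.379, 0.925, 0.002], [0.925, 0.379, -0.0], [-0.001, 0.001, -1.0]]
contact_force: [0.3, 1.4, 0.2]
grip_width: 0.0598
gripper_force: 0.0
```

Emit:
drive_tool(linear=[[0,0,0],[0,0,0],[0,0,0],[0,0,0],[0,0,0],[0,0,0],[0,0,0],[0,0,0],[0,0,0],[0,0,0]], turn=[[0,0,0],[0,0,0],[0,0,0],[0,0,0],[0,0,0],[0,0,0],[0,0,0],[0,0,0],[0,0,0],[0,0,0]], gripper=0.0, squeeze=12)

```text
t: 5.3
position: [0.4487, 0.0806, 0.0581]
orientation: [[-0.379, 0.925, -0.0], [0.925, 0.379, -0.0], [-0.0, -0.0, -1.0]]
contact_force: [0.7, 0.3, -0.7]
grip_width: 0.0286
gripper_force: 10.4
```

```bash
python3 - <<'E'
from h import *
s=manip.sense();print(s['position'],s['grip_width'],s['gripper_force'],s['contact_force'])
w=load('w2');C=plane(w,256.9,200,.100);p=plane(w,249.5,166,.047);q=p-C;print(p,np.hypot(*q[:2]),np.degrees(np.arctan2(q[1],q[0])))
w=grab('wrist','w3');a=grab('scene','s3')
big=np.zeros((400,760,3),np.uint8);big[:,:400]=cv2.resize(w['img'][160:300,190:330],(400,400),interpolation=2);big[:,410:760]=cv2.resize(a['img'][200:280,185:255],(350,400),interpolation=2)
cv2.imwrite('pics/c4.png',big)
E
```

```text
[0.44873616 0.0806414  0.05806137] 0.028597668388895166 10.43081754251034 [ 0.65921153  0.27220055 -0.6549558 ]
[0.43892901 0.08950948 0.047     ] 0.013226680356920088 139.38905084674496
```

View pics/c4.png

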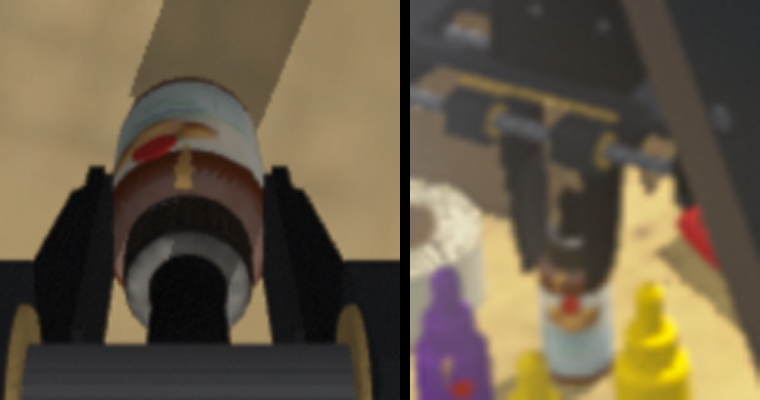

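The fingertips stopped on the glass taper, at a width of 28.6 mm. I will open and regrip about 5 mm higher, on the cap.

Emit:
drive_tool(linear=[[0,0,0],[0,0,0],[0,0,0],[0,0,-0.005],[0,0,0],[0,0,0]], turn=[[0,0,0],[0,0,0],[0,0,0],[0,0,0],[0,0,0],[0,0,0]], gripper=0.045)

```text
t: 5.9
position: [0.4489, 0.0807, 0.0634]
orientation: [[-0.379, 0.925, 0.001], [0.925, 0.379, -0.0], [-0.0, 0.001, -1.0]]
contact_force: [-1.0, -0.1, -0.1]
grip_width: 0.0449
gripper_force: 0.0
```

Emit:
drive_tool(linear=[[0,0,0],[0,0,0],[0,0,0],[0,0,0],[0,0,0],[0,0,0],[0,0,0],[0,0,0]], turn=[[0,0,0],[0,0,0],[0,0,0],[0,0,0],[0,0,0],[0,0,0],[0,0,0],[0,0,0]], gripper=0.0, squeeze=15)

```text
t: 6.57
position: [0.4487, 0.0807, 0.0631]
orientation: [[-0.379, 0.925, -0.0], [0.925, 0.379, -0.0], [-0.0, -0.0, -1.0]]
contact_force: [0.4, -0.2, -0.9]
grip_width: 0.0228
gripper_force: 13.5
```

```bash
cat >> h.py <<'E'
def sticker(s,box,C,z0,name=None):
    # red blob in box -> intersect with the bottle cylinder at axis C
    x0,x1,y0,y1=box;im=s['img'][y0:y1,x0:x1].astype(int);B,G,R=im[...,0],im[...,1],im[...,2]
    m=((R>2.2*G)&(R>2.2*B)&(R>110)).astype(np.uint8)
    n,l,st,ce=cv2.connectedComponentsWithStats(m)
    i=1+np.argmax(st[1:,4]);u,v=ce[i]+[x0,y0]
    c,d=ray(s,u,v);o=c[:2]-C;A=d[:2]@d[:2];Bq=o@d[:2]
    D=Bq*Bq-A*(o@o-.0165**2);k=(-Bq-np.sqrt(max(D,0)))/A;p=c+k*d;q=p[:2]-C
    pz=plane(s,u,v,z0)[:2]-C
    return (u,v,st[i,4]),p[2],np.degrees(np.arctan2(q[1],q[0])),np.hypot(*pz),np.degrees(np.arctan2(pz[1],pz[0]))
E
python3 - <<'E'
from h import *
s=manip.sense();print(s['position'],s['grip_width'],s['gripper_force'],s['contact_force'])
w=grab('wrist','w4');a=grab('scene','s4');C=np.array(s['position'])[:2]
print(sticker(w,(225,285,195,235),C,.047));print(sticker(a,(205,232,250,268),C,.047))
E
```

```text
[0.44871737 0.08065164 0.06306565] 0.02283447648651208 13.466207395977108 [ 0.35355017 -0.18666165 -0.94199296]Traceback (most recent call last):
  File "<stdin>", line 4, in <module>
  File "h.py", line 23, in sticker
    i=1+np.argmax(st[1:,4]);u,v=ce[i]+[x0,y0]
        ~~~~~~~~~^^^^^^^^^^
    return _wrapfunc(a, 'argmax', axis=axis, out=out, **kwds)
    return bound(*args, **kwds)
ValueError: attempt to get argmax of an empty sequence
```

```bash
sed -i 's/(R>2.2\*G)&(R>2.2\*B)&(R>110)/(R>1.8*G)\&(R>1.6*B)\&(R-np.maximum(G,B)>th)/; s/z0,name=None/z0,th=75/' h.py
python3 - <<'E'
from h import *
w=load('w4');a=load('s4');C=np.array([.4487,.0807])
im=w['img'].astype(int)[200:225,230:270];r=im[...,2]-im[...,:2].max(-1);print(r.max(),np.argwhere(r>r.max()*.7).mean(0)+[200,230],(r>r.max()*.7).sum())
for th in(50,60,80,100):
  try:print(th,sticker(w,(225,285,195,235),C,.047,th))
  except Exception as e:print(th,e)
  try:print(th,sticker(a,(205,232,250,268),C,.047,th))
  except Exception as e:print(th,e)
E
```

```text
81 [208.56060606 244.24242424] 66
50 ((np.float64(244.09722222222223), np.float64(208.72222222222223), np.int32(72)), np.float64(0.05835697699352427), np.float64(132.14016258716245), np.float64(0.012782622692555768), np.float64(140.27399185643367))
50 ((np.float64(216.88888888888889), np.float64(260.6666666666667), np.int32(9)), np.float64(0.051817149514621574), np.float64(143.1394512097018), np.float64(0.010128681512236922), np.float64(142.33765720816407))
60 ((np.float64(244.3), np.float64(208.53333333333333), np.int32(60)), np.float64(0.0581630815191827), np.float64(131.7541452479864), np.float64(0.012831001674491157), np.float64(139.5619378825608))
60 ((np.float64(216.88888888888889), np.float64(260.6666666666667), np.int32(9)), np.float64(0.051817149514621574), np.float64(143.1394512097018), np.float64(0.010128681512236922), np.float64(142.33765720816407))
80 ((np.float64(247.0), np.float64(209.0), np.int32(1)), np.float64(0.06010651806735143), np.float64(126.24342660360271), np.float64(0.01192590239258779), np.float64(133.50571762286611))
80 ((np.float64(216.5), np.float64(260.5), np.int32(4)), np.float64(0.052324635906471406), np.float64(140.19320849113763), np.float64(0.009483149127773547), np.float64(137.01571352929687))
100 attempt to get argmax of an empty sequence
100 attempt to get argmax of an empty sequence
```

```bash
python3 - <<'E'
from h import *
w=load('w4');C=np.array([.4487,.0807]);print(w['mtx'].tolist())
th=np.radians(np.arange(0,360,2))
for z in(0.0,.047,.05,.077):
    r=.012 if z>.07 else .0165
    P=proj(w,np.c_[C[0]+r*np.cos(th),C[1]+r*np.sin(th),0*th+z]);print(z,P.min(0).round(1),P.max(0).round(1))
for an in(120,126,132,138,144):
    t=np.radians(an);print(an,proj(w,[C[0]+.0165*np.cos(t),C[1]+.0165*np.sin(t),.047]).round(1))
# silhouette by difference from table colour on rows
hsv=cv2.cvtColor(w['img'],cv2.COLOR_BGR2HSV).astype(int)
for v in range(188,222,4):
    print(v,' '.join('%d,%d,%d'%tuple(x) for x in hsv[v,222:292:3]))
E
```

```text
[[340.2005796922468, 0.0, 255.42815526221915], [0.0, 340.2005796922468, 185.24777917251097], [0.0, 0.0, 1.0]]
0.0 [231.7 178.6] [277.5 221.9]
0.047 [226.4 200.2] [282.4 252. ]
0.05 [226.  201.9] [282.8 254.4]
0.077 [230.5 228.6] [278.1 271.6]
120 [[250.6 200.5]]
126 [[247.7 201. ]]
132 [[244.8 201.8]]
138 [[242.  202.9]]
144 [[239.4 204.2]]
188 19,93,151 19,92,152 19,93,154 19,93,157 18,91,159 19,92,103 19,89,97 17,99,75 17,26,68 80,9,83 75,11,90 83,11,91 75,11,91 70,9,88 30,12,88 13,94,73 18,93,99 18,93,99 19,98,99 18,98,99 19,96,98 19,96,111 19,96,154 19,95,153
192 19,96,156 19,93,154 19,93,157 19,94,160 19,93,161 19,95,121 75,7,76 84,15,85 90,15,85 86,20,88 79,22,93 75,27,95 79,20,101 84,12,104 78,12,103 78,12,103 70,8,94 19,91,95 18,98,101 19,95,99 18,92,100 19,93,156 19,93,154 19,93,151
196 19,95,155 19,93,156 19,95,159 19,94,160 18,94,160 80,10,79 85,19,82 78,30,84 90,21,87 98,36,79 90,24,85 90,24,85 86,22,91 94,18,99 78,12,110 84,11,112 80,14,110 72,12,106 19,78,101 19,96,101 19,93,126 19,91,157 19,91,152 19,93,151
200 19,94,152 19,91,154 19,91,159 19,92,161 30,18,86 79,24,84 
[... 657 characters left out ...]
97,155
212 19,94,152 19,95,151 19,91,151 21,39,91 17,140,89 2,168,85 1,198,90 3,197,75 9,199,50 10,201,47 16,156,72 18,148,88 9,192,53 10,202,53 10,197,53 9,161,57 15,48,96 22,31,125 27,22,129 23,24,127 19,95,158 19,95,156 19,94,154 19,94,155
216 20,96,159 19,95,158 19,96,159 16,97,79 21,36,91 10,172,46 9,191,44 10,193,49 9,159,56 9,146,61 17,143,100 17,144,103 8,103,72 8,111,69 8,141,65 8,183,60 8,171,58 9,191,56 12,86,77 23,24,130 19,91,151 19,95,150 19,94,152 19,92,153
220 19,96,164 18,89,89 120,26,10 15,31,33 10,198,40 9,168,50 8,143,57 7,108,64 9,85,72 10,84,76 17,133,130 18,136,131 10,79,81 8,80,80 8,81,79 9,93,77 8,122,71 9,147,66 9,183,57 8,110,44 0,21,12 18,77,33 19,98,151 19,95,150
```

```bash
python3 - <<'E'
from h import *
w=load('w4');a=load('s4');x=np.array([-.379,.925]);C0=np.array([.4487,.0807])
for v in(184.5,186):
  p=plane(w,255.5,v,0)[:2];print('base front',p,(p-C0)@x-.0165)
for o in(-.003,-.0045,-.006):
  C=C0+o*x;print(o,C);print(sticker(w,(225,285,195,235),C,.047,50));print(sticker(a,(205,232,250,268),C,.047,50))
E
```

```text
base front [0.44469065 0.0921696 ] -0.004371080228771621
base front [0.44511405 0.0911392 ] -0.005484661444476822
-0.003 [0.449837 0.077925]
((np.float64(244.09722222222223), np.float64(208.72222222222223), np.int32(72)), np.float64(0.05001948732269901), np.float64(133.21298084889273), np.float64(0.015494718529958035), np.float64(135.06182569630002))
((np.float64(216.88888888888889), np.float64(260.6666666666667), np.int32(9)), np.float64(0.049812493581833595), np.float64(137.5845098796523), np.float64(0.012812651608724473), np.float64(135.60531049685946))
-0.0045 [0.4504055 0.0765375]
((np.float64(244.09722222222223), np.float64(208.72222222222223), np.int32(72)), np.float64(0.04584424878770374), np.float64(133.75309985819794), np.float64(0.016887177903184922), np.float64(133.09150196881976))
((np.float64(216.88888888888889), np.float64(260.6666666666667), np.int32(9)), np.float64(0.04876569735476566), np.float64(134.78598079654975), np.float64(0.01420197214409535), np.float64(133.2094170787327))
-0.006 [0.450974 0.07515 ]
((np.float64(244.09722222222223), np.float64(208.72222222222223), np.int32(72)), np.float64(0.04166459952061152), np.float64(134.2958030507483), np.float64(0.018296555679826958), np.float64(131.42299617162843))
((np.float64(216.88888888888889), np.float64(260.6666666666667), np.int32(9)), np.float64(0.047688479000062234), np.float64(131.9640462441611), np.float64(0.01561168412813844), np.float64(131.24327263821183))
```

Emit:
drive_tool(linear=[[0,0,0],[0,0,0],[-0.0045,0,0],[0,0,0],[0,0,0]], turn=[[0,0,0],[0,0,0],[0,0,0],[0,0,0],[0,0,0]], gripper=0.04)

```text
t: 7.08
position: [0.4506, 0.0763, 0.0631]
orientation: [[-0.379, 0.925, 0.0], [0.925, 0.379, -0.0], [-0.0, 0.0, -1.0]]
contact_force: [-0.5, 1.0, -0.0]
grip_width: 0.0394
gripper_force: 0.0
```

Emit:
drive_tool(linear=[[0,0,0],[0,0,0],[0,0,0],[0,0,0],[0,0,0],[0,0,0],[0,0,0],[0,0,0],[0,0,-0.005],[0,0,-0.012],[0,0,-0.02],[0,0,-0.02],[0,0,-0.02],[0,0,-0.02],[0,0,-0.02],[0,0,-0.012],[0,0,-0.006]], turn=[[0,0,0],[0,0,0],[0,0,0],[0,0,0],[0,0,0],[0,0,0],[0,0,0],[0,0,0],[0,0,0],[0,0,0],[0,0,0],[0,0,0],[0,0,0],[0,0,0],[0,0,0],[0,0,0],[0,0,0]], gripper=0.0, squeeze=20)

```text
t: 8.5
position: [0.4508, 0.0765, 0.2]
orientation: [[-0.379, 0.925, 0.003], [0.925, 0.379, -0.0], [-0.001, 0.002, -1.0]]
contact_force: [0.2, -1.1, -0.4]
grip_width: 0.0234
gripper_force: 18.4
```

Emit:
drive_tool(linear=[[-0.0095,-0.011,0],[-0.0185,-0.0221,0],[-0.0185,-0.0221,0],[-0.009,-0.0111,0],[-0.0277,-0.0167,0],[-0.0277,-0.0167,0],[-0.0277,-0.0167,0],[-0.0277,-0.0167,0],[-0.0277,-0.0169,0],[-0.027,-0.0069,0],[-0.027,-0.0069,0],[-0.027,-0.0069,0],[-0.027,-0.0069,0],[-0.027,-0.0069,0],[-0.015,-0.0035,0],[-0.0085,-0.0024,0],[-0.0035,-0.001,0],[0,0,0]], turn=[[0,0,0],[0,0,0],[0,0,0],[0,0,0],[0,0,0],[0,0,0],[0,0,0],[0,0,0],[0,0,0],[0,0,0],[0,0,0],[0,0,0],[0,0,0],[0,0,0],[0,0,0],[0,0,0],[0,0,0],[0,0,0]])

```text
t: 10.0
position: [0.4081, -0.3254, 0.1978]
orientation: [[-0.379, 0.925, -0.001], [0.925, 0.379, 0.001], [0.001, -0.0, -1.0]]
contact_force: [0.8, 0.3, -0.5]
grip_width: 0.0231
gripper_force: 18.6
```

Emit:
drive_tool(linear=[[0,0,0],[0,0,0],[0,0,0],[0,0,0],[0,0,0],[0,0,0],[0,0,0],[0,0,0],[0,0,0],[0,0,0],[0,0,0],[0,0,0],[0,0,0],[0,0,0]], turn=[[0,0,-3],[0,0,-6],[0,0,-6],[0,0,-6],[0,0,-6],[0,0,-6],[0,0,-6],[0,0,-6],[0,0,-6],[0,0,-6],[0,0,-6],[0,0,-3],[0,0,0],[0,0,0]])

```text
t: 11.17
position: [0.4083, -0.3245, 0.1983]
orientation: [[-1.0, 0.031, -0.0], [0.031, 1.0, 0.0], [0.0, 0.0, -1.0]]
contact_force: [-0.0, 0.1, -1.1]
grip_width: 0.023
gripper_force: 18.6
```

```bash
python3 - <<'E'
from h import *
s=manip.sense();print(s['t'],s['position'],s['grip_width'],s['joints']);print(np.round(s['orientation'],3))
w=grab('wrist','w5');b=grab('top','t5')
print(proj(w,[.4082,-.3263,.038]),proj(w,[.4817,-.2996,.022]))
big=np.zeros((600,800,3),np.uint8);big[:384,:512]=w['img'];big[:,515:]=cv2.resize(b['img'][170:270,282:358],(285,600))if 0 else 0
big[:288,515:800]=cv2.resize(b['img'][180:270,275:364],(285,288),interpolation=2)
cv2.imwrite('pics/c5.png',big)
E
```

```text
11.1667 [ 0.40834504 -0.32453501  0.19825832] 0.023018181040617834 [-7.98237746e-01  3.64006633e-01  1.83016735e+00  5.14648624e-05
  9.47517844e-01 -2.33798778e+00]
[[-1.     0.031 -0.   ]
 [ 0.031  1.     0.   ]
 [ 0.     0.    -1.   ]]
[[253.27037669 168.12813901]] [[279.75352263 228.96241131]]
```

View pics/c5.png

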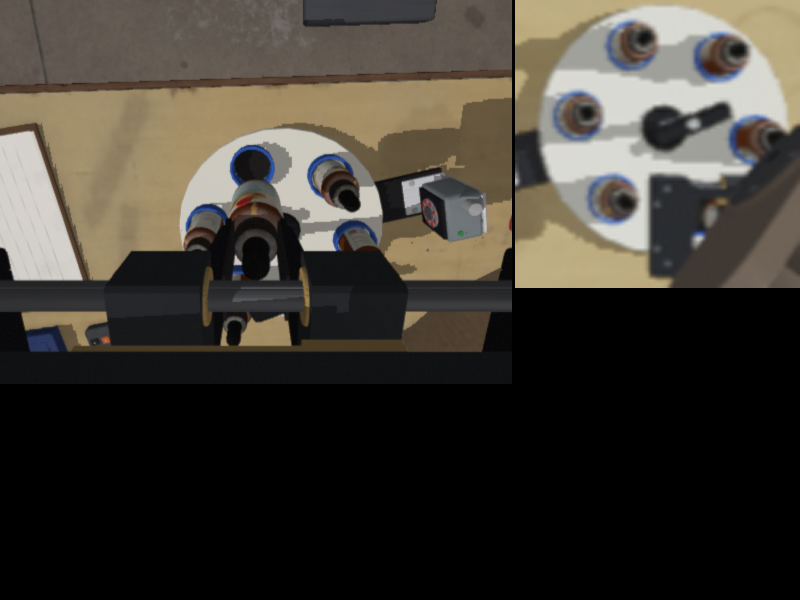

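The wrist picture shows the empty blue cup at (252,166), partly behind the held bottle. The disc is centred near (280,228) and the reader is at (455,205) with its lamps facing the disc. The top view shows the bar pointing up and to the right.

```bash
python3 - <<'E'
from h import *
w=load('w5');im=w['img'];hsv=cv2.cvtColor(im,cv2.COLOR_BGR2HSV)
blue=((hsv[...,0]>98)&(hsv[...,0]<128)&(hsv[...,1]>150)&(hsv[...,2]>60)).astype(np.uint8)
m=blue.copy();m[:140]=0;m[180:]=0;m[:,:225]=0;m[:,280:]=0
pts=cv2.findNonZero(m)[:,0];P=np.array([plane(w,u,v,.038)[:2] for u,v in pts])
from scipy.optimize import least_squares
# outer rim: farthest point per angle bin
c=P.mean(0)
for _ in range(5):
    q=P-c;an=np.degrees(np.arctan2(q[:,1],q[:,0]))//15;o=np.array([P[an==k][np.argmax(np.hypot(*(q[an==k].T)))] for k in np.unique(an)])
    f=least_squares(lambda x:np.hypot(o[:,0]-x[0],o[:,1]-x[1])-.0225,c,loss='soft_l1',f_scale=.001);c=f.x
print('cup',c,len(P),len(o),np.abs(f.fun).max())
wm=((hsv[...,2]>125)&(hsv[...,1]<40)).astype(np.uint8);wm[:115]=0;wm[252:]=0;wm[:,:172]=0;wm[:,384:]=0
cs=np.vstack([k for k in cv2.findContours(wm,0,1)[0] if cv2.contourArea(k)>60]);h=cv2.convexHull(cs)[:,0]
D=np.array([plane(w,u,v,.022)[:2] for u,v in h]);D=D[[(v<245) and (u<378) for u,v in h]]
g=least_squares(lambda x:np.hypot(D[:,0]-x[0],D[:,1]-x[1])-.113,[.48,-.3],loss='soft_l1',f_scale=.001)
print('axis',g.x,len(D),np.abs(g.fun).round(4).max());d=c-g.x;print(np.hypot(*d),np.degrees(np.arctan2(d[1],d[0])))
C=np.array([.4083,-.3245]);print('stick',sticker(w,(225,285,180,215),C,.047+.1353,50))
# bottle bottom edge front: red/amber? print rows above
print([tuple(hsv[v,258]) for v in range(170,200,2)])
# reader: lamp-ring (reader front) and green lamp
R=im[...,2].astype(int)-im[...,1];yy,xx=np.nonzero((R>40)&(np.add.outer(np.arange(384)*0,np.arange(512))>415)&(np.add.outer(np.arange(384)*0,np.arange(512))<445)&(np.add.outer(np.arange(384),np.zeros(512))>185)&(np.add.outer(np.arange(384),np.zeros(512))<240));print('lamps',xx.mean(),yy.mean(),len(xx))
np.save('pics/axis.npy',g.x)
E
```

```text
cup [ 0.40811171 -0.32756118] 347 18 0.0012742828194444236
axis [ 0.4842912  -0.29839561] 32 0.002
0.08157170892426778 -159.0504890299376
stick ((np.float64(243.63529411764705), np.float64(201.47058823529412), np.int32(85)), np.float64(0.18250886969068342), np.float64(-159.2607089264085), np.float64(0.016435855264561507), np.float64(-159.13856175205953))
[(np.uint8(0), np.uint8(18), np.uint8(28)), (np.uint8(0), np.uint8(9), np.uint8(30)), (np.uint8(170), np.uint8(26), np.uint8(29)), (np.uint8(0), np.uint8(18), np.uint8(29)), (np.uint8(11), np.uint8(64), np.uint8(32)), (np.uint8(13), np.uint8(40), np.uint8(58)), (np.uint8(83), np.uint8(13), np.uint8(77)), (np.uint8(90), np.uint8(13), np.uint8(80)), (np.uint8(79), np.uint8(25), np.uint8(83)), (np.uint8(90), np.uint8(19), np.uint8(79)), (np.uint8(60), np.uint8(20), np.uint8(77)), (np.uint8(18), np.uint8(43), np.uint8(78)), (np.uint8(13), np.uint8(156), np.uint8(67)), (np.uint8(17), np.uint8(144), np.uint8(92)), (np.uint8(18), np.uint8(76), np.uint8(94))]
lamps 429.1411764705882 212.75294117647059 85
```

Emit:
drive_tool(linear=[[0,-0.0025,0],[0,0,0.015],[0,0,0.02],[0,0,0.02],[0,0,0.015],[0,0,0],[0,0,0]], turn=[[0,0,0],[0,0,0],[0,0,0],[0,0,0],[0,0,0],[0,0,0],[0,0,0]])

```text
t: 11.85
position: [0.4082, -0.328, 0.1279]
orientation: [[-1.0, 0.031, -0.001], [0.031, 1.0, 0.001], [0.001, 0.001, -1.0]]
contact_force: [-0.1, -0.9, -0.5]
grip_width: 0.0233
gripper_force: 18.6
```

```bash
python3 - <<'E'
from h import *
s=manip.sense();print(s['position'],s['contact_force'])
w=grab('wrist','w6');x,y,z=s['position']
print(proj(w,[.408,-.327,.038]),proj(w,[x,y,z-.0631]))
cv2.imwrite('pics/c6.png',cv2.resize(w['img'][130:260,180:330],(750,600)[:1]+(600,) if 0 else (690,598),interpolation=2))
E
```

```text
[ 0.40818093 -0.32798813  0.12793742] [-0.08053227 -0.88853963 -0.54938875]
[[256.01508008 188.82056512]] [[254.70874473 199.98427531]]
```

View pics/c6.png

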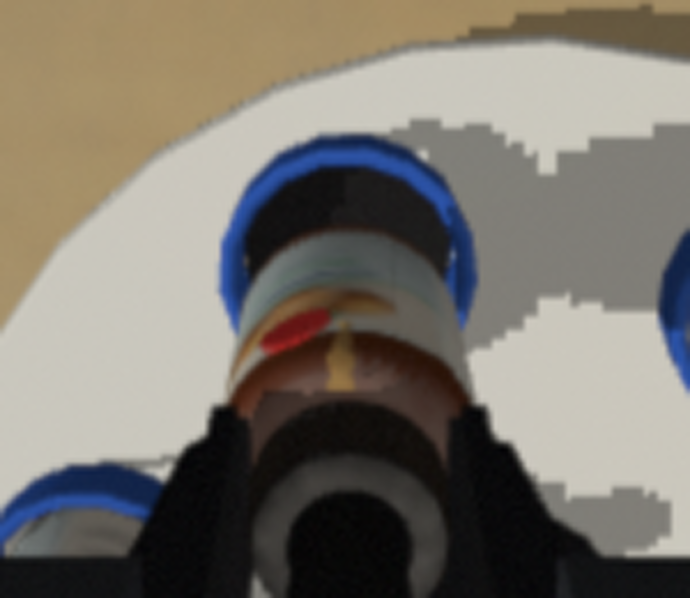

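The crop shows the bottle laterally centred over the cup: ring 222..477, bottle 234..470. The ring's outer edge is at row 135 and the bottle's bottom edge at row 230.

```bash
python3 - <<'E'
from h import *
w=load('w6');f=lambda u,v,z:plane(w,180+u/4.6,130+v/4.6,z).round(4)
print('ring x',f(350,136,.038)[0]+.0225,'inner',f(350,168,.038)[0]+.019,'bottle x',f(352,231,.0648)[0]+.0165)
print('ring y',f(222,270,.038)[1],f(477,270,.038)[1])
E
```

```text
ring x 0.4067 inner 0.4088 bottle x 0.40990000000000004
ring y -0.3491 -0.305
```

Emit:
drive_tool(linear=[[0.0015,0,0],[0,0,0.01],[0,0,0.01],[0,0,0.008],[0,0,0.005],[0,0,0.004],[0,0,0.003],[0,0,0.002],[0,0,0],[0,0,0]], turn=[[0,0,0],[0,0,0],[0,0,0],[0,0,0],[0,0,0],[0,0,0],[0,0,0],[0,0,0],[0,0,0],[0,0,0]])

```text
t: 12.73
position: [0.4068, -0.328, 0.0862]
orientation: [[-1.0, 0.03, 0.0], [0.03, 1.0, -0.0], [-0.0, -0.0, -1.0]]
contact_force: [-0.4, -0.2, -1.0]
grip_width: 0.0235
gripper_force: 18.6
```

Emit:
drive_tool(linear=[[0,0,0.001],[0,0,0],[0,0,0]], turn=[[0,0,0],[0,0,0],[0,0,0]])

```text
t: 12.98
position: [0.4068, -0.328, 0.0853]
orientation: [[-1.0, 0.03, 0.0], [0.03, 1.0, -0.0], [-0.0, -0.0, -1.0]]
contact_force: [-0.2, -0.7, 0.5]
grip_width: 0.0231
gripper_force: 18.6
```

Emit:
drive_tool(linear=[[0,0,0],[0,0,0],[0,0,0],[0,0,0],[0,0,-0.003],[0,0,-0.01],[0,0,-0.02],[0,0,-0.02],[0,0,-0.02],[0,0,-0.02],[0,0,-0.02],[0,0,0],[0,0,0]], turn=[[0,0,0],[0,0,0],[0,0,0],[0,0,0],[0,0,0],[0,0,0],[0,0,0],[0,0,0],[0,0,0],[0,0,0],[0,0,0],[0,0,0],[0,0,0]], gripper=0.045)

```text
t: 14.07
position: [0.407, -0.3281, 0.1995]
orientation: [[-1.0, 0.03, 0.002], [0.03, 1.0, -0.002], [-0.002, -0.002, -1.0]]
contact_force: [0.5, -0.4, -0.6]
grip_width: 0.045
gripper_force: 0.0
```

```bash
python3 - <<'E'
from h import *
s=manip.sense();print(s['t'],s['position'],s['contact_force'])
w=grab('wrist','w7')
P=plane(w,255,200,.124)
for C in([.407,-.328],[.4095,-.327],[.408,-.329]):print(sticker(w,(225,290,140,215),np.array(C),.069,50))
cv2.imwrite('pics/c7.png',cv2.resize(w['img'][100:300,150:406],(768,600),interpolation=2))
E
```

```text
14.0667 [ 0.4069707  -0.32813153  0.19952253] [ 0.5411782  -0.41335558 -0.6324215 ]
((np.float64(248.14814814814815), np.float64(159.40740740740742), np.int32(27)), np.float64(0.06933937873203438), np.float64(-158.46111457034644), np.float64(0.01643574231087702), np.float64(-158.33319861949133))
((np.float64(248.14814814814815), np.float64(159.40740740740742), np.int32(27)), np.float64(0.054720862190518915), np.float64(-152.92121287262762), np.float64(0.019128318329627633), np.float64(-158.3142506344089))
((np.float64(248.14814814814815), np.float64(159.40740740740742), np.int32(27)), np.float64(0.06622004162519673), np.float64(-161.79670368489792), np.float64(0.017045415911759308), np.float64(-162.70234261303244))
```

View pics/c7.png

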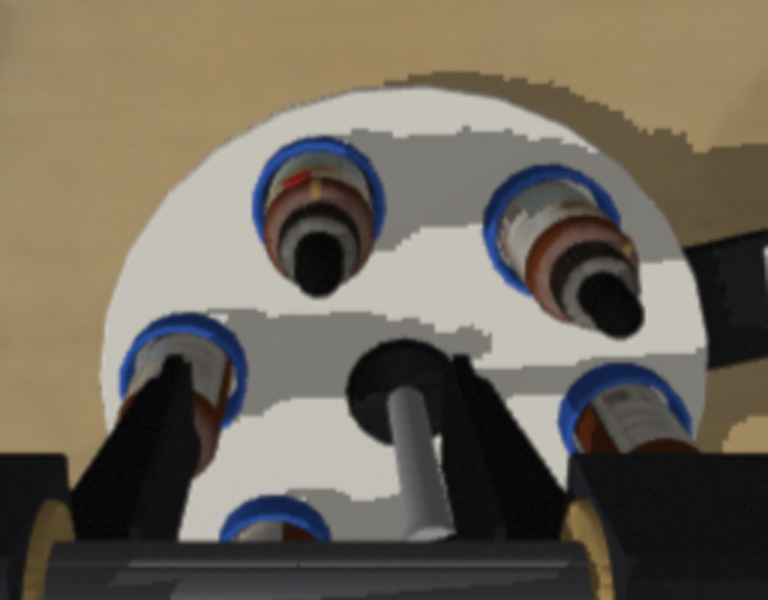

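The bottle stands in the empty cup at crop (318,215) and the sticker faces outward, like its neighbours. Next I measure the reader direction and move over the bar.

Emit:
drive_tool(linear=[[-0.025,0.0106,0],[-0.025,0.0106,0],[-0.025,0.0106,0],[0,0,0],[0,0,0],[0,0,0],[0,0,0],[0,0,0],[0,0,0],[0,0,0],[0,0,0],[0,0,0],[0,0,0],[0,0,0],[0,0,0],[0,0,0]], turn=[[0,0,0],[0,0,0],[0,0,0],[0,0,6.8],[0,0,6.8],[0,0,6.8],[0,0,6.8],[0,0,6.8],[0,0,6.8],[0,0,6.8],[0,0,6.8],[0,0,6.8],[0,0,6.5],[0,0,0],[0,0,0],[0,0,0]], gripper=0.06)

```text
t: 15.45
position: [0.4825, -0.2983, 0.1976]
orientation: [[-0.355, 0.935, -0.001], [0.935, 0.355, 0.001], [0.001, -0.001, -1.0]]
contact_force: [-0.1, -0.2, 0.1]
grip_width: 0.0598
gripper_force: 0.0
```

```bash
python3 - <<'E'
from h import *
b=load('t0');w=load('w5');w7=load('w7')
ax=plane(w7,285,230,.022);print('postbase',ax)
A=np.array([.483,-.2985])
im=b['img'];hsv=cv2.cvtColor(im,cv2.COLOR_BGR2HSV)
m=((hsv[...,2]>95)&(hsv[...,1]<45)).astype(np.uint8);m[:218]=0;m[245:]=0;m[:,:252]=0;m[:,276:]=0
c=max(cv2.findContours(m,0,1)[0],key=cv2.contourArea);r=cv2.minAreaRect(c);print(r)
P=np.array([plane(b,u,v,.095)[:2] for u,v in cv2.boxPoints(r)]);print(P.round(4).tolist());C=P.mean(0);d=C-A
print('reader c',C,np.hypot(*d),np.degrees(np.arctan2(d[1],d[0])))
for i in range(4):e=P[(i+1)%4]-P[i];print(np.hypot(*e),np.degrees(np.arctan2(e[1],e[0])))
# wrist: grey reader
im=w['img'];hsv=cv2.cvtColor(im,cv2.COLOR_BGR2HSV).astype(int)
for (u,v) in((429.1,212.8),):
  for z in(.04,.05,.06,.07):
    p=plane(w,u,v,z)[:2]-A;print(z,np.hypot(*p),np.degrees(np.arctan2(p[1],p[0])))
m=((hsv[...,2]>70)&(hsv[...,1]<45)).astype(np.uint8);m[:170]=0;m[245:]=0;m[:,:412]=0;m[:,492:]=0
c=max(cv2.findContours(m,0,1)[0],key=cv2.contourArea);print(cv2.approxPolyDP(cv2.convexHull(c),3,True)[:,0].tolist())
g=hsv[176:240:5,440:490:5,2];print(g)
E
```

```text
postbase [ 0.48264131 -0.29757921  0.022     ]
((265.9433898925781, 232.80189514160156), (16.62062644958496, 16.757986068725586), 74.05460357666016)
[[0.4633, -0.1085], [0.475, -0.1522], [0.4319, -0.1637], [0.4203, -0.1201]]
reader c [ 0.44763539 -0.13612118] 0.16618525259296163 102.28662622538899
0.045287887356234964 -75.0158952269822
0.04461800120778406 -165.13170687071417
0.04512894562775379 104.91009022993128
0.044559665723062726 15.07256074818143
0.04 0.15307546477230008 98.52937840247901
0.05 0.148483692723647 100.36747525135222
0.06 0.14405438465950102 102.3207220548675
0.07 0.13980298322849505 104.39530221158846
[[412, 179], [442, 172], [484, 192], [486, 231], [448, 240], [412, 213]]
[[118  81  86  99 102 102 103 103 104 103]
 [ 59  58  58  58  80 103 103 102 103 102]
 [ 62  63  61  60  59  54  77 100 101 101]
 [ 65  63  64  63  63  54  56  58  83  97]
 [ 90  80  80  92  71  85  90  91  96 111]
 [ 22 112 116 119 119 103  80  72  78 113]
 [ 20 108 120 118 117 120 126 145 141 129]
 [ 20  83 122 120 118 114 150 153 148 187]
 [ 20  59 124 121 121 119 119 120 101 184]
 [ 20  43 123 121 121 119 120 118 105 190]
 [ 19  32 123 120 121 120 121 119 110 195]
 [ 20  27 121 120  93 119 120 119 114 184]
 [ 99  27 119 120 119 119 114 116 155 160]]
```

Emit:
drive_tool(linear=[[0,0,0.015],[0,0,0.02],[0,0,0.02],[0,0,0.0145],[0,0,0],[0,0,0]], turn=[[0,0,0],[0,0,0],[0,0,0],[0,0,0],[0,0,0],[0,0,0]])

```text
t: 15.95
position: [0.4825, -0.2983, 0.1283]
orientation: [[-0.353, 0.936, -0.001], [0.936, 0.353, 0.001], [0.001, -0.001, -1.0]]
contact_force: [-0.9, -0.6, -0.2]
grip_width: 0.0597
gripper_force: 0.0
```

Emit:
drive_tool(linear=[[0,0,0],[0,0,0],[0,0,0],[0,0,0],[0,0,0],[0,0,0],[0,0,0],[0,0,0],[0,0,0],[0,0,0],[0,0,0],[0,0,0]], turn=[[0,0,0],[0,0,0],[0,0,0],[0,0,0],[0,0,0],[0,0,0],[0,0,0],[0,0,0],[0,0,0],[0,0,0],[0,0,0],[0,0,0]], gripper=0.0, squeeze=15)

```text
t: 16.95
position: [0.4825, -0.2985, 0.1287]
orientation: [[-0.352, 0.936, -0.0], [0.936, 0.352, -0.0], [-0.0, -0.0, -1.0]]
contact_force: [-3.9, -1.5, 4.8]
grip_width: 0.0162
gripper_force: 15.0
```

```bash
python3 - <<'E'
from h import *
s=manip.sense();R=np.array(s['orientation']);print(s['position'],s['grip_width'],s['gripper_force'],s['contact_force'],s['ft_torque'],np.degrees(np.arctan2(R[1,1],R[0,1])),s['joints'])
E
```

```text
[ 0.48247703 -0.29846642  0.12874731] 0.016217713486729297 14.98283565044403 [-3.86622306 -1.46616835  4.84966805] [-0.18617689  0.60693325  0.00719741] 20.589443799490873 [-6.70262021e-01  5.12165284e-01  1.79365816e+00 -4.22999435e-04
  8.35954047e-01 -1.02933197e+00]
```

Emit:
drive_tool(linear=[[0,0,0],[0,0,0],[0,0,0],[0,0,0],[0,0,0],[0,0,0],[0,0,0],[0,0,0],[0,0,0],[0,0,0],[0,0,0],[0,0,0],[0,0,0],[0,0,0],[0,0,0],[0,0,0],[0,0,0],[0,0,0],[0,0,0],[0,0,0]], turn=[[0,0,2],[0,0,4],[0,0,5.8],[0,0,5.8],[0,0,5.8],[0,0,5.8],[0,0,5.8],[0,0,5.8],[0,0,5.8],[0,0,5.8],[0,0,5.8],[0,0,5.8],[0,0,5.8],[0,0,5.8],[0,0,5.8],[0,0,5.8],[0,0,5.8],[0,0,3.5],[0,0,1.8],[0,0,0]])

```text
t: 18.62
position: [0.4832, -0.2989, 0.1287]
orientation: [[0.977, 0.211, 0.001], [0.211, -0.977, -0.001], [0.001, 0.001, -1.0]]
contact_force: [0.7, -3.8, 1.4]
grip_width: 0.0159
gripper_force: 15.0
```

Emit:
drive_tool(linear=[[0,0,0],[0,0,0],[0,0,0]], turn=[[0,0,0],[0,0,0],[0,0,0]])

```text
t: 18.87
position: [0.4832, -0.2989, 0.1287]
orientation: [[0.977, 0.214, 0.001], [0.214, -0.977, -0.001], [0.001, 0.001, -1.0]]
contact_force: [2.6, -4.7, -0.0]
grip_width: 0.0159
gripper_force: 15.0
```

```bash
python3 - <<'E'
from h import *
s=manip.sense();R=np.array(s['orientation']);print(s['t'],s['position'],s['grip_width'],s['gripper_force'],s['contact_force'],np.degrees(np.arctan2(R[1,1],R[0,1])))
b=grab('top','t8');w=grab('wrist','w8');a=grab('scene','s8')
big=np.zeros((600,800,3),np.uint8);big[:,:]=0
big[:450,:500]=cv2.resize(b['img'][180:270,250:350],(500,450),interpolation=2)
big[:225,505:800]=cv2.resize(w['img'],(295,225))
big[230:450,505:800]=cv2.resize(a['img'][160:250,250:370],(295,220),interpolation=2)
cv2.imwrite('pics/c8.png',big)
E
```

```text
18.8667 [ 0.48321971 -0.2988774   0.12873549] 0.015923182080405888 14.993274807929993 [ 2.61851035 -4.68762891 -0.02249221] -77.6542529017362
```

View pics/c8.png

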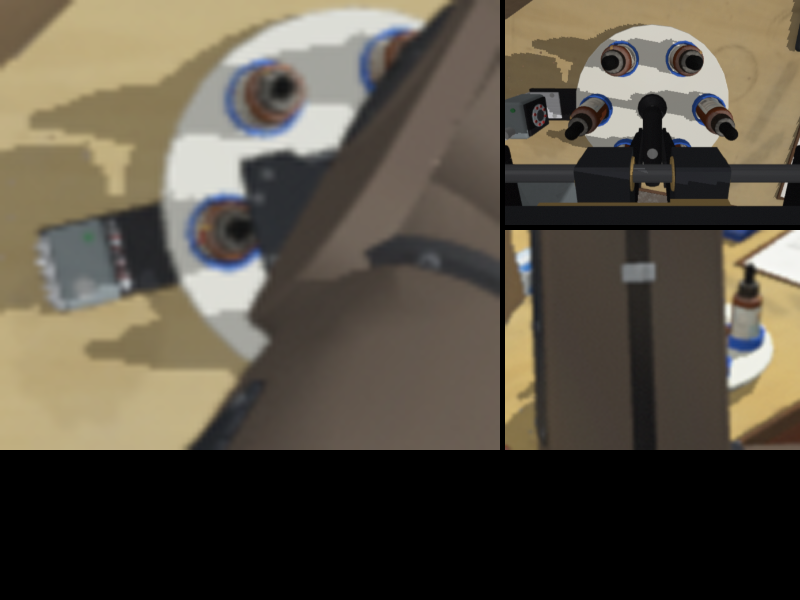

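The picture shows the bottle in its ring at crop (225,232), directly in front of the reader at (83,265), with the bar gripped. I do one numeric check of the alignment.

```bash
python3 - <<'E'
from h import *
from scipy.optimize import least_squares
b=load('t8');A=np.array([.4832,-.2986]);hsv=cv2.cvtColor(b['img'],cv2.COLOR_BGR2HSV)
m=((hsv[...,0]>100)&(hsv[...,0]<125)&(hsv[...,1]>120)).astype(np.uint8)
def ring(s,m,x0,x1,y0,y1):
    k=np.zeros_like(m);k[y0:y1,x0:x1]=m[y0:y1,x0:x1];p=cv2.findNonZero(k)[:,0]
    P=np.array([plane(s,u,v,.038)[:2] for u,v in p]);f=least_squares(lambda x:np.hypot(*(P-x[:2]).T)-.0207,P.mean(0),loss='soft_l1',f_scale=.001).x
    d=f-A;return f.round(4),len(p),np.hypot(*d).round(4),np.degrees(np.arctan2(d[1],d[0])).round(2)
print('cup t8',ring(b,m,285,304,215,237),'nb',ring(b,m,293,313,188,208))
t=load('t0');h=cv2.cvtColor(t['img'],cv2.COLOR_BGR2HSV);m0=((h[...,0]>100)&(h[...,0]<125)&(h[...,1]>120)).astype(np.uint8)
print('cup t0',ring(t,m0,323,343,235,256))
w=load('w8');hw=cv2.cvtColor(w['img'],cv2.COLOR_BGR2HSV);m1=((hw[...,0]>98)&(hw[...,0]<128)&(hw[...,1]>140)&(hw[...,2]>50)).astype(np.uint8)
n,l,st,ce=cv2.connectedComponentsWithStats(m1)
for i in range(1,n):
    if st[i,4]>40:print(st[i],ring(w,m1,st[i,0],st[i,0]+st[i,2],st[i,1],st[i,1]+st[i,3]))
# black reader foot in w8: straight edges
g=cv2.cvtColor(w['img'],cv2.COLOR_BGR2GRAY)[130:225,0:150]
L=cv2.HoughLinesP(cv2.Canny(g,50,120),1,np.pi/360,20,minLineLength=22,maxLineGap=3)
for x0,y0,x1,y1 in L[:,0]:
    for z in (.0,.095):
        p=plane(w,x0,y0+130,z)[:2];q=plane(w,x1,y1+130,z)[:2];e=q-p;print((x0,y0+130,x1,y1+130),z,(np.degrees(np.arctan2(e[1],e[0]))%180).round(1),end=' | ')
    print()
E
```

```text
cup t8 (array([ 0.467 , -0.2211]), 11, np.float64(0.0792), np.float64(101.8)) nb (array([ 0.5418, -0.2404]), 2, np.float64(0.0826), np.float64(44.78))
cup t0 (array([ 0.4087, -0.3266]), 77, np.float64(0.0796), np.float64(-159.39))
[182  70  50  61 373] (array([ 0.5423, -0.245 ]), 373, np.float64(0.0798), np.float64(42.2))
[279  70  50  61 382] (array([ 0.5594, -0.3224]), 382, np.float64(0.0799), np.float64(-17.32))
[131 161  55  54 541] (array([ 0.4681, -0.2217]), 541, np.float64(0.0784), np.float64(101.09))
[325 160  57  54 532] (array([ 0.5018, -0.3745]), 532, np.float64(0.0782), np.float64(-76.2))
[189 237  32  14 240] (array([ 0.4113, -0.2752]), 240, np.float64(0.0756), np.float64(161.99))
[290 237  32  15 236] (array([ 0.4277, -0.3497]), 236, np.float64(0.0755), np.float64(-137.39))
(np.int32(96), np.int32(151), np.int32(124), np.int32(151)) 0.0 102.4 | (np.int32(96), np.int32(151), np.int32(124), np.int32(151)) 0.095 102.4 | 
(np.int32(45), np.int32(150), np.int32(88), np.int32(150)) 0.0 102.4 | (np.int32(45), np.int32(150), np.int32(88), np.int32(150)) 0.095 102.4 | 
(np.int32
[... 737 characters left out ...]
32(180), np.int32(39), np.int32(223)) 0.0 12.1 | (np.int32(31), np.int32(180), np.int32(39), np.int32(223)) 0.095 12.1 | 
(np.int32(93), np.int32(159), np.int32(98), np.int32(199)) 0.0 11.7 | (np.int32(93), np.int32(159), np.int32(98), np.int32(199)) 0.095 11.7 | 
(np.int32(32), np.int32(178), np.int32(67), np.int32(164)) 0.0 123.4 | (np.int32(32), np.int32(178), np.int32(67), np.int32(164)) 0.095 123.4 | 
(np.int32(124), np.int32(153), np.int32(129), np.int32(130)) 0.0 174.5 | (np.int32(124), np.int32(153), np.int32(129), np.int32(130)) 0.095 174.5 | 
(np.int32(69), np.int32(165), np.int32(73), np.int32(188)) 0.0 13.3 | (np.int32(69), np.int32(165), np.int32(73), np.int32(188)) 0.095 13.3 |
```

The reader's edges run at 102.4° and the cups at about 102.3°, so the bottle is squarely in front of the reader.

```bash
python3 -c "
from bench import manip
print(manip.job_done())"
```

```text
the job is handed in; nothing more can be done
None
```

The job is handed in: the red-sticker bottle stands released in the empty cup with its label facing outward, and the rack is turned so it faces the reader to within about 1° by camera, with the gripper still holding the bar.

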